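# Count to the third gap of the slide rack and push the box home

### The job

Count off the gaps of the slide-box rack by running a fingertip along its steel front rail, starting over the first gap (at the end with the tall end plate, the left end as the robot sees it), on over the second and to the third; filled gaps count too. Then push the slide box that stands out on the desk in front of the rack into that third gap, fully home against the rack's back panel. Only push it: do not lift it off the desk, and leave the boxes already in the rack and the other things on the desk where they are.

Things in the scene. Friction and masses are not known exactly. Their poses are not given: they have to be found in the camera images.
- rack: Fixed grey steel divider rack, 400 mm wide, 88 deep: six gaps side by side, open at the front (to the robot) and on top, no floor, so boxes slide in on the desk. Origin on the desk at mid-width, on the front edge line. x points into the gaps, y along the rack to the first gap, z up. Gaps 62 mm wide, pitch 66, between 4 mm dividers 58 high with rounded front edges
- end_plate (a point): top front corner of the tall end plate (95 mm high, 4 thick) that closes the outer side of the first gap; at x = 2, y = 198 mm of the rack. Gap centres are at y = +165 (first), +99 (second), +33 (third), -33, -99, -165 mm of the rack
- gap3_mouth (a point): point on the desk in the middle of the third gap's mouth, on the front edge line; x points straight into the gap, y to the second gap. Boxes enter beneath the rail (clear height 51 mm)
- gap3_back (a point): point on the desk in the middle of the third gap at the back panel, the stop for the box, 85 mm in from the mouth
- rail1: the piece of the flat steel front rail over the first gap: 14 deep x 61 long x 11 mm thick, a blank paper label on its front; origin at the middle of its top face, 62 mm above the desk and 7 mm behind the front edge line; axes as the rack's. Rigid, fixed to the rack. Between two pieces a 5 mm groove, 4 mm deep, marks the divider
- rail2: the like piece of rail over the second gap; origin at the middle of its top face
- rail3: the like piece of rail over the third gap; origin at the middle of its top face
- slidebox: Box to push in: closed grey plastic box, 100 long (x) x 50 wide (y) x 38 mm high, corners rounded 8 mm, about 0.2 kg, loose on the desk in front of the rack, up to 85 mm to either side of the third gap and turned up to 15 degrees. Origin at the centre of its underside, x along it away from the robot. Fully home, its origin is 35 mm past the front edge line and its near end stands 15 mm out in front
- store_a: an identical slide box, already in the second, fourth or fifth gap; leave it there
- store_b: a smaller grey slide box, 80 x 40 x 34 mm, in another of those gaps; leave it there. Origin at the centre of its underside
- loupe: folding hand lens, 42 x 24 x 16 mm, lying in the last of those gaps; leave it there. Origin at the centre of its underside
- specimen: rock hand specimen, 46 x 40 mm and 40 mm high, on the desk in front of the rack's far-right gaps; leave it. Origin at the centre of its underside
- mug: white mug, 80 mm across, 92 mm high, to the left; leave it. Origin at the centre of its underside
- stapler: black stapler, 125 x 34 mm, 50 mm high, to the right; leave it. Origin at the centre of its underside
- mouse: black computer mouse, 104 x 60 x 26 mm, to the near left; leave it. Origin at the centre of its underside
Things that resemble listed ones, but are neither listed nor needed, are in the scene too. What is shaped like the slidebox but red or turquoise is not meant.

How it is judged:
On the way, in this order (a step that is already met when the one before it is completed fails the run):
1. a fingertip touches the rail over the first gap (contact force between the fingers and rail1 above 0.2 N), for 0.05 s.
2. it has run on to the rail over the second gap, off the first (contact force between the fingers and rail2 above 0.2 N and not (contact force between the fingers and rail1 above 0.2 N)), for 0.05 s.
3. it has run on to the rail over the third gap, off the second (contact force between the fingers and rail3 above 0.2 N and not (contact force between the fingers and rail2 above 0.2 N)), for 0.05 s.
4. the slide box is pushed home in the third gap (x of slidebox in the frame of rack above 0.028 m and y of slidebox in the frame of rack between 0.023 and 0.043 m), for 0.1 s.
At the end, for the whole second after the job is handed in: The slide box lies flat and at rest on the desk in the third gap, within 10 mm of its centre line and within 7 mm of its stop at the back panel (seated origin x = 35 mm in the rack's frame, at least 28), and square to the rack within 0.15 rad (all of step 4 and angle between slidebox's own z axis and vertical below 0.05 rad and height (world z) of slidebox below 0.004 m and angle between the x axis of slidebox and the x axis of rack, either way round below 0.15 rad and linear speed of slidebox below 0.01 m/s); the robot touches nothing.
It fails at once if the slide box is lifted off the desk (more than 10 mm) or tipped (height (world z) of slidebox above 0.01 m or angle between slidebox's own z axis and vertical above 0.25 rad).
It fails at once if the slide box is pushed into a wrong gap (x of slidebox in the frame of rack above -0.02 m and (y of slidebox in the frame of rack above 0.066 m or y of slidebox in the frame of rack below 0 m)).
It fails at once if a box or the lens in the rack, or another thing on the desk, is moved more than 20 mm (distance of any of store_a, store_b, loupe, specimen, mug, stapler, mouse from where it was at the start of the episode above 0.02 m).
It also fails if it takes over 61 s, if anything falls off the work surface, if the arm or the gripper's body presses on something with over 40 N, if the wrist force passes 120 N, or if a joint passes its speed limit or range.

### The arm

A 6-joint arm with a two-finger parallel gripper is mounted at the origin on the work surface. World frame = base frame: x ahead of the robot, y to its left, z up, the work surface at z = 0. Lengths are in m, angles in rad, forces in N, time in s.
With the tool pointing down it reaches from about 0.35 to 0.8 m from the base axis. Payload 7.3 kg.
Tool frame: the origin (TCP) lies between the finger pads; the fingertips stand 25 mm ahead of it and the grasp point (between the pads) lies 6 mm ahead of it (r.tip_extent is the distance from the TCP to the fingertips, in m); z points along the fingers, y is the direction in which the jaws open and shut (so a half turn about z gives the same grasp; the last joint's range is limited). The gripper opens to 85 mm and grips with 20 to 120 N. Pads are 22 mm wide; open, the fingers measure 114 mm over their backs; the gripper's body (76 mm by 85 mm) begins 54 mm behind the grasp point. The pads swing forward as they close: fully open they stand 13 mm farther back than shut.
Start: joints at [0.998, 0.342, 1.524, -0, 1.275, -0.146], TCP at [0.217, 0.478, 0.224] pointing down, gripper open.
Joint ranges: [-2.53, 2.53], [-0.77, 2.02], [0.04, 2.7], [-1, 4.14], [0.28, 2.66], [-3.11, 3.11]. Speed limits (rad/s): [2.57, 2.57, 3.14, 3.14, 3.14, 3.14].

### API

Orientations are given as a unit quaternion [x, y, z, w].
In Python, from workcell import r, command_gripper, optics gives the robot as it stands. The module is installed in compiled form; this text tells all that it offers. Calls block until the motion is done:
- r.reach(position, orientation): joint-space move of the TCP to a pose.
- r.move_straight(position, orientation=None, speed=0.15, max_force=None): straight line of the TCP; orientation=None keeps the orientation; speed is the mean speed in m/s. With max_force (N) it stops when the force on the tool has changed by that much, and returns True; else False.
- r.movej(angles): joint-space move.
- command_gripper(opening, force=None): finger opening in m; force is the grip in N (None keeps the last); returns when the fingers have stopped.
- r.hold(seconds).
- r.solve_ik(position, orientation): joint angles nearest the present ones, or None.
- r.read_state(): the state.
- optics.get_image(name): name is "scene" or "top" or "wrist"; returns (picture, depth): 480x640x3 uint8, red, green, blue; 480x640 float32, m along the optical axis (not along the pixel's ray), 0 where there is no reading.
- optics.camera_model(name): a dict with "K" (3x3 intrinsics, pixels), "R" (3x3) and "t" (3): a world point X has camera coordinates R X + t; the wrist camera has in their place "tool_from_camera" (4x4, takes a point from camera to tool coordinates, whose origin is the TCP and whose axes are the flange's). Camera axes: x right, y down, z forward; pixel columns grow to the right and rows downward; lengths in m; the calibration is good to about 2 mm. A picture is of the moment at which its call begins: read the wrist's pose just before it. camera_model takes no time and is no camera call.
A pose or a line that the arm cannot do raises r.PlanningError and nothing moves.
- r.finish_job(): hands the job in, once; it reports no verdict.
The state is a dict: "time_s": time; "joint_positions": joint angles; "dq": joint speeds; "tau": joint torques, N m; "eef_pos": TCP position; "eef_rot": TCP orientation; "contact_force": force on the tool from outside, world axes, zero at the start; "torque": the same for the moment, N m; "grip_width": finger opening in m.
Only numpy, scipy, OpenCV 4.12 (cv2) and the standard library are available. Lean on these libraries where they do the work, as an engineer would, in place of code of your own. Each camera call takes 0.05 s, during which the arm holds its last target.

## Working session

There is one attempt and no reset: what is moved stays moved. The work goes in short steps, each a Python script; the robot and the scene stay as the last script left them, time stands still between calls to the robot, and variables do not carry over. Pictures are saved under pics/ and viewed, and the job is handed in when it is done.

```bash
mkdir -p pics; ls
python3 - <<'E'
from workcell import r, command_gripper, optics
import cv2,numpy as np
print(r.read_state(), r.tip_extent)
for n in ("scene","top","wrist"):
    p,d=optics.get_image(n); cv2.imwrite(f"pics/{n}0.png",p[:,:,::-1]); np.savez(f"pics/{n}0.npz",p=p,d=d)
    print(n,optics.camera_model(n))
E
```

```text
pics
{'time_s': 0.0, 'joint_positions': array([ 9.97986628e-01,  3.42721149e-01,  1.52504114e+00,  3.82428672e-05,
        1.27541093e+00, -1.45987965e-01]), 'dq': array([ 0.00020157, -0.00012106,  0.00176692,  0.00099882, -0.00044905,
        0.00030038]), 'tau': array([ 8.17399978e-04, -4.33685803e+01, -2.46010244e+01, -2.39927067e-04,
        8.02107970e-03, -2.14200429e-05]), 'eef_pos': array([0.21706994, 0.47755621, 0.22371837]), 'eef_rot': array([ 2.11800003e-01,  9.77312710e-01, -7.33360763e-04, -2.95072999e-04]), 'contact_force': array([ 0.1364848 , -0.1547042 ,  0.15383474]), 'torque': array([ 0.0402208 , -0.03816119, -0.01705381]), 'grip_width': 0.08559446043363024} 0.025
scene {'K': array([[454.55125922,   0.        , 317.77017067],
       [  0.        , 454.55125922, 241.0881926 ],
       [  0.        ,   0.        ,   1.        ]]), 'R': array([[ 0.45092149,  0.89248912, -0.01153135],
       [ 0.52377376, -0.27504849, -0.80623159],
       [-0.72272461,  0.35750733, -0.59148766]]), 't': array([-0.23245572, -0.18605857,  1.39757853])}
top {'K': array([[544.74268989,   0.  
[... 156 characters left out ...]
99971276, -0.00849866],
       [-0.9871258 ,  0.02347198, -0.15821414],
       [ 0.15836818,  0.00484381, -0.98736825]]), 't': array([0.0318989 , 0.5321726 , 1.49138328])}
wrist {'K': array([[415.99411879,   0.        , 319.36871547],
       [  0.        , 415.99411879, 236.90426921],
       [  0.        ,   0.        ,   1.        ]]), 'tool_from_camera': array([[ 3.38269874e-05, -9.58753158e-01, -2.84240007e-01,
         7.15856130e-02],
       [ 9.99999504e-01,  3.15306508e-04, -9.44533258e-04,
         4.88544947e-04],
       [ 9.95196968e-04, -2.84239834e-01,  9.58752693e-01,
        -1.49485843e-01],
       [ 0.00000000e+00,  0.00000000e+00,  0.00000000e+00,
         1.00000000e+00]])}
```

View pics/top0.png

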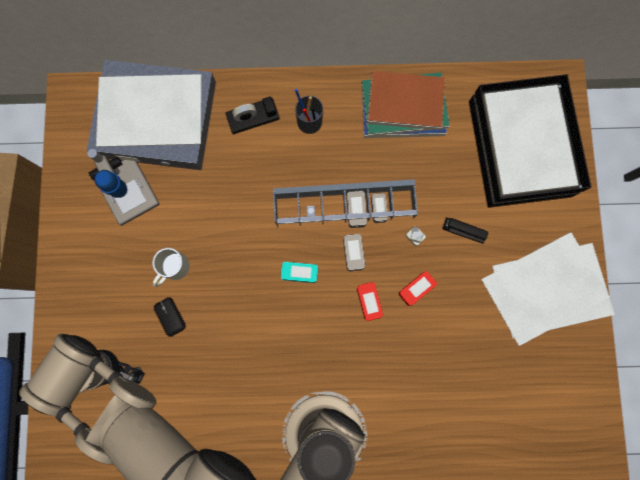

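View pics/scene0.png

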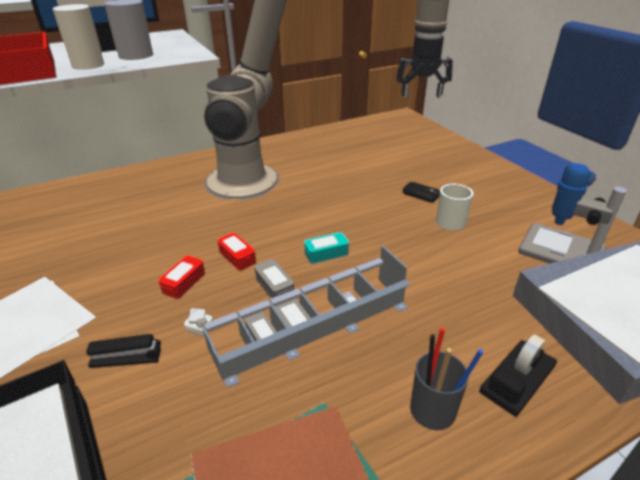

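The top view shows the rack at (275–416, 182–225) with the tall end plate at its left end. The loupe is in gap 2 (310,210), gap 3 (333,207) is empty, and there are boxes in gap 4 (357,208) and gap 5 (380,205).

There are four loose box-shaped candidates: turquoise (300,272), red (370,301), red (418,288) and grey (354,252). Only the grey one fits the description. Next I'll take coarse positions and an enlarged crop.

```bash
cat > h.py <<'E'
import numpy as np,cv2
from scipy.spatial.transform import Rotation as Ro
from workcell import r, command_gripper, optics
def pose(name,st=None):
    m=optics.camera_model(name)
    if name=="wrist":
        T=np.eye(4);T[:3,:3]=Ro.from_quat(st['eef_rot']).as_matrix();T[:3,3]=st['eef_pos']
        return m['K'],T@m['tool_from_camera']
    T=np.eye(4);T[:3,:3]=m['R'].T;T[:3,3]=-m['R'].T@m['t'];return m['K'],T
def plane(uv,z,K,T):
    uv=np.atleast_2d(uv).astype(float)
    d=np.c_[(uv[:,0]-K[0,2])/K[0,0],(uv[:,1]-K[1,2])/K[1,1],np.ones(len(uv))]@T[:3,:3].T
    s=(z-T[2,3])/d[:,2];return T[:3,3]+d*s[:,None]
def cloud(dep,K,T):
    v,u=np.mgrid[:480,:640]
    P=np.stack([(u-K[0,2])/K[0,0]*dep,(v-K[1,2])/K[1,1]*dep,dep],-1)
    return P@T[:3,:3].T+T[:3,3]
E
python3 - <<'E'
from h import *
f=np.load('pics/top0.npz');K,T=pose('top')
print("endplate",plane([277,188],.095,K,T),plane([277,222],.06,K,T),"railR",plane([416,215],.06,K,T))
print("box",plane([354,252],.038,K,T))
C=cloud(f['d'],K,T)
for u,v in [(354,252),(344,217),(333,219),(300,300),(357,208),(310,210)]: print(u,v,C[v,u])
c=f['p'][165:320,260:440,::-1];cv2.imwrite('pics/crop0.png',cv2.resize(c,None,fx=4,fy=4)[:600])
E
```

```text
endplate [[0.67327524 0.11275358 0.095     ]] [[0.58453003 0.11635974 0.06      ]] railR [[ 0.59511389 -0.27314817  0.06      ]]
box [[ 0.49772147 -0.09770366  0.038     ]]
354 252 [ 0.49802647 -0.09786488  0.03577126]
344 217 [ 0.59340923 -0.07131194  0.06424282]
333 219 [ 0.58764616 -0.04029915  0.06830469]
300 300 [0.36866144 0.05777719 0.00196567]
357 208 [ 0.62336854 -0.11039282  0.04082768]
310 210 [0.6264769  0.02356498 0.01482324]
```

View pics/crop0.png

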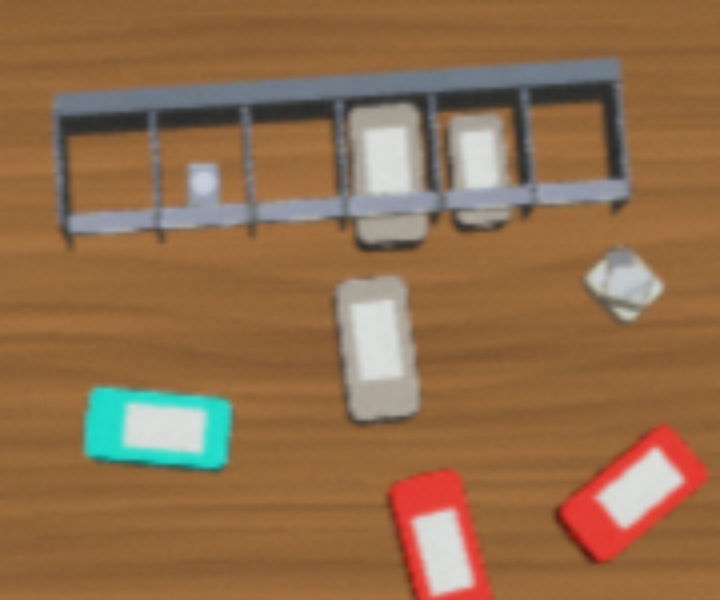

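The loose grey box at crop (377,350), full-image (354,252), is the slidebox: grey, about 100 x 50 mm, standing in front of the rack. I'll take a closer wrist view for precision.

Run:
```python
from h import *
q=[0,1,0,0]
print(r.solve_ik([.5,-.05,.27],q))
r.reach([.5,-.05,.27],q)
command_gripper(0.0,30)
st=r.read_state();p,d=optics.get_image('wrist')
np.savez('pics/w1.npz',p=p,d=d,pos=st['eef_pos'],rot=st['eef_rot']);cv2.imwrite('pics/w1.png',p[:,:,::-1])
print(st['time_s'],st['eef_pos'],st['eef_rot'],st['grip_width'],st['contact_force'])
```

```text
[-2.52302297e-01  2.67425556e-01  1.50259588e+00 -4.44089210e-16
  1.37157122e+00 -1.82309862e+00]
3.0667 [ 0.49999155 -0.05003518  0.26999934] [3.14996395e-05 9.99999999e-01 3.02132513e-06 2.55928156e-07] 0.00018676051454519335 [-0.46498943  0.56259769  0.56977498]
```

View pics/w1.png

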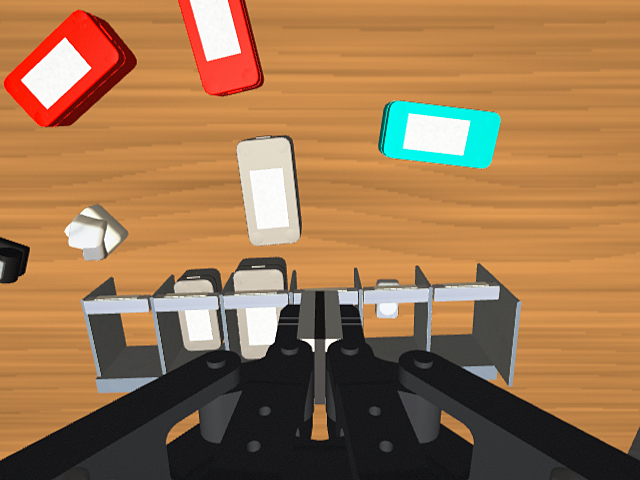

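The wrist view is rotated, with image down = away from the robot and image right = the robot's left. The slidebox is at (268,190), the rail runs along row ~297 from (90) to (500), and the tall end plate is at (500,300). Next I'll measure the rail top and the box top.

Run:
```python
from h import *
f=np.load('pics/w1.npz');st=dict(eef_pos=f['pos'],eef_rot=f['rot']);K,T=pose('wrist',st)
C=cloud(f['d'],K,T);p=f['p'].astype(int)
x,y,z=C[...,0],C[...,1],C[...,2]
m=(abs(z-.062)<.0035)&(x>.56)&(x<.63)&(f['d']>0)
m[300:,272:365]=0
m&=~((np.arange(640)[None]>270)&(np.arange(640)[None]<375))
vis=np.zeros((480,640),np.uint8);vis[m]=255
n,l,s,c=cv2.connectedComponentsWithStats(vis)
for i in range(1,n):
    if s[i,4]>60:
        mm=l==i;pl=plane(np.argwhere(mm)[:,::-1],.062,K,T)
        (cx,cy),(w,h),a=cv2.minAreaRect((pl[:,:2]*1000).astype(np.float32))
        print(s[i],np.median(z[mm]).round(4),'rect',round(cx,1),round(cy,1),round(w,1),round(h,1),round(a,2))
# box
m=(abs(z-.038)<.006)&(x>.42)&(x<.56)&(abs(y+.1)<.08)
vis2=np.zeros((480,640),np.uint8);vis2[m]=255
n,l,s,c=cv2.connectedComponentsWithStats(vis2)
for i in range(1,n):
    if s[i,4]>400:
        mm=l==i;pl=plane(np.argwhere(mm)[:,::-1],.038,K,T);print(s[i],np.median(z[mm]),cv2.minAreaRect((pl[:,:2]*1000).astype(np.float32)),pl.mean(0))
o=f['p'][:,:,::-1].copy();o[vis>0]=(0,0,255);o[vis2>0]=(0,255,0)
cv2.imwrite('pics/w1m.png',cv2.resize(o[120:400,70:530],None,fx=1.7,fy=1.7))
```

```text
[ 433  284   73   50 1139] 0.0615 rect 604.9 88.7 66.6 50.8 89.31
[375 286  55  17 811] 0.0616 rect 590.1 26.9 16.0 50.4 2.43
[221 292  50  17 712] 0.0617 rect 596.0 -119.6 15.9 47.2 2.26
[152 294  68  17 957] 0.0617 rect 598.4 -175.9 15.8 62.3 1.85
[ 83 297  69  17 973] 0.0617 rect 600.8 -241.0 16.1 64.2 2.34
[ 236  136   65  110 5659] 0.03797251658141804 ((498.17608642578125, -96.94035339355469), (100.46747589111328, 50.13439178466797), 5.198610782623291) [ 0.49679028 -0.09704605  0.038     ]
```

View pics/w1m.png

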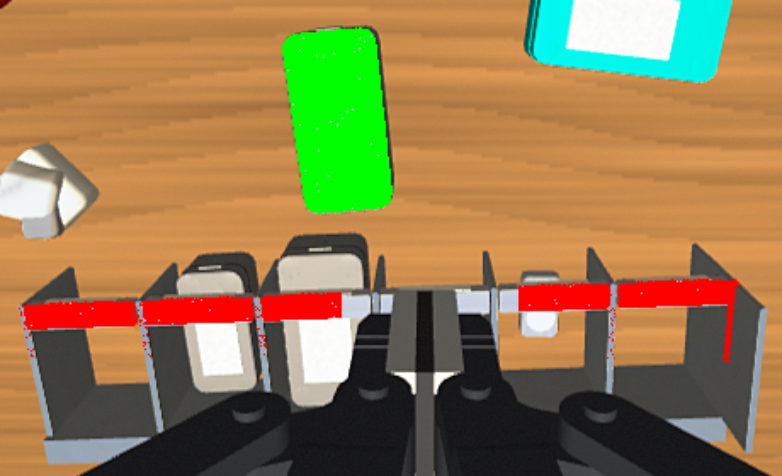

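Run:
```python
from h import *
f=np.load('pics/w1.npz');st=dict(eef_pos=f['pos'],eef_rot=f['rot']);K,T=pose('wrist',st)
C=np.array([[600.8,-241.0],[598.4,-175.9],[596,-119.6],[590.1,26.9]])
b=np.polyfit(C[:,1],C[:,0],1);yaw=-np.arctan(b[0]);print(b,yaw,np.polyval(b,C[:,1])-C[:,0])
ex=np.array([np.cos(yaw),np.sin(yaw)]);ey=np.array([-ex[1],ex[0]])
P=plane([[151.5,303],[220.5,300],[430,293]],.062,K,T)[:,:2]*1000
print(P,'along',P@ey,'origin est',P@ey-np.array([-132,-66,132]))
o=np.mean(P@ey-np.array([-132,-66,132]))
fx=np.mean(C@ex)-7
org=(ex*fx+ey*o)/1000;print('rack origin',org)
b=np.array([.4975,-.097])-org
print('box in rack',b@ex,b@ey,'yaw rel',np.radians(5.2)-yaw)
np.savez('rack.npz',org=org,yaw=yaw)
for t,z in (((2,198),.095),):
  print('end_plate',org+(ex*t[0]+ey*t[1])/1000)
K2,T2=pose('top');Ti=np.linalg.inv(T2)
for n,(a,c,z) in dict(endplate=(2,198,.095),rail1=(7,165,.062),rail3=(7,33,.062),mouth3=(0,33,0),back3=(85,33,0)).items():
  X=np.r_[org+(ex*a+ey*c)/1000,z];print(n,X.round(4));u=Ti@np.r_[X,1];print((K2@u[:3]/u[2])[:2].round(1))
```

```text
[-4.01786102e-02  5.91206245e+02] 0.04015701075168952 [ 0.08929012 -0.1263374   0.01160684  0.02544044]
[[ 599.25138777 -208.13304561]
 [ 596.14684126 -142.99703109]
 [ 588.94503576   53.04440811]] along [-232.02292936 -166.81479067   29.35772824] origin est [-100.02292936 -100.81479067 -102.64227176]
rack origin [ 0.58732022 -0.07764391]
box in rack -0.09052488377247973 -0.015734546728962955 yaw rel 0.050600110352015615
end_plate [0.58136966 0.12027676]
endplate [0.5814 0.1203 0.095 ]
[274.7 220.7]
rail1 [0.5877 0.0875 0.062 ]
[287.2 220.5]
rail3 [ 0.593  -0.0444  0.062 ]
[334.3 217.5]
mouth3 [ 0.586  -0.0447  0.    ]
[333.8 224.2]
back3 [ 0.6709 -0.0413  0.    ]
[331.8 195.7]
```

```bash
cat >> h.py <<'E'
def rk(a,c):
    f=np.load('rack.npz');y=float(f['yaw'])
    return f['org']+np.array([np.cos(y)*a-np.sin(y)*c,np.sin(y)*a+np.cos(y)*c])/1000
def qt(yaw): # tool down, tool y along yaw+90 (world), tool x toward robot
    return (Ro.from_euler('z',yaw)*Ro.from_quat([0,1,0,0])).as_quat()
YAW=0.040157
E
python3 - <<'E'
from h import *
q=qt(YAW)
r.reach([*rk(7,160),.125],q)
s0=r.read_state();print(s0['time_s'],s0['contact_force'])
hit=r.move_straight([*rk(7,160),.082],q,speed=.03,max_force=4)
s=r.read_state();print(hit,s['time_s'],s['eef_pos'],s['contact_force']-s0['contact_force'])
r.hold(.15);s=r.read_state();print(s['eef_pos'],s['contact_force']-s0['contact_force'])
E
```

```text
3.9833 [-0.09089268  0.02999879  0.00398456]
False 5.5667 [0.58800934 0.08250951 0.08222548] [ 0.11276368  0.17355296 -0.70297056]
[0.58798491 0.08250966 0.08217759] [ 0.05533975  0.11003677 -0.84161598]
```

Run:
```python
from h import *
st=r.read_state();print(st['grip_width'])
p,d=optics.get_image('wrist');cv2.imwrite('pics/w2.png',p[:,:,::-1])
p,d=optics.get_image('scene');cv2.imwrite('pics/s2.png',cv2.resize(p[180:400,180:460,::-1],None,fx=2.7,fy=2.7))
```

```text
0.00014281401239163514
```

View pics/w2.png

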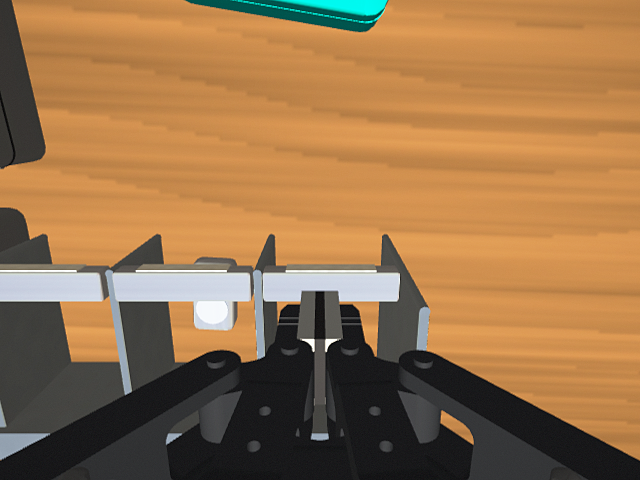

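View pics/s2.png

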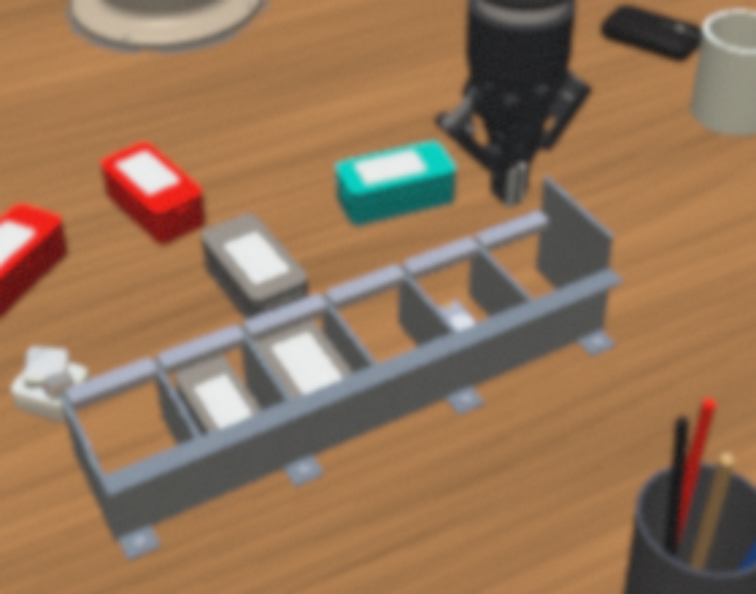

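Run:
```python
from h import *
m=optics.camera_model('wrist');Ti=np.linalg.inv(m['tool_from_camera'])
for x in (11,4,0,-11):
  for z in (0,12,25,38):
    c=Ti@np.array([x/1e3,0,z/1e3,1]);print(x,z,(m['K']@c[:3]/c[2])[:2].round(1),c[2].round(3))
p,d=optics.get_image('wrist');print(d[280:340:6,[310,330,270]].round(4))
st=r.read_state();K,T=pose('wrist',st);C=cloud(d,K,T);print(C[288:340:6,310].round(4));print(C[265:302:4,280].round(4))
```

```text
11 0 [319.5 277.2] 0.16
11 12 [319.5 266.2] 0.172
11 25 [319.5 255.9] 0.184
11 38 [319.5 246.9] 0.197
4 0 [319.4 293.9] 0.162
4 12 [319.5 282. ] 0.174
4 25 [319.5 270.7] 0.186
4 38 [319.5 260.9] 0.199
0 0 [319.4 303.2] 0.164
0 12 [319.5 290.8] 0.175
0 25 [319.5 279. ] 0.188
0 38 [319.5 268.7] 0.2
-11 0 [319.4 328.3] 0.167
-11 12 [319.5 314.4] 0.178
-11 25 [319.5 301.3] 0.191
-11 38 [319.5 289.8] 0.203
[[0.1828 0.1823 0.1829]
 [0.1825 0.1836 0.1834]
 [0.1477 0.151  0.1836]
 [0.1445 0.1451 0.1849]
 [0.1385 0.1403 0.2189]
 [0.1351 0.1361 0.2192]
 [0.132  0.1307 0.2184]
 [0.1271 0.1274 0.218 ]
 [0.1231 0.1236 0.2188]
 [0.1216 0.1216 0.2187]]
[[0.59   0.0784 0.0627]
 [0.5781 0.0787 0.0953]
 [0.578  0.0789 0.1007]
 [0.5777 0.079  0.1059]
 [0.5778 0.0791 0.1099]
 [0.5778 0.0792 0.114 ]
 [0.5783 0.0792 0.117 ]
 [0.5776 0.0793 0.122 ]
 [0.5777 0.0794 0.1252]]
[[5.835e-01 6.420e-02 5.280e-02]
 [5.836e-01 6.470e-02 5.770e-02]
 [5.842e-01 6.500e-02 6.110e-02]
 [5.856e-01 6.510e-02 6.200e-02]
 [5.879e-01 6.510e-02 6.120e-02]
 [5.896e-01 6.510e-02 6.170e-02]
 [5.912e-01 6.520e-02 6.240e-02]
 [5.930e-01 6.530e-02 6.250e-02]
 [5.952e-01 6.530e-02 6.210e-02]
 [6.263e-01 6.000e-02 6.000e-04]]
```

The depth picture puts the visible fingertip end (row 291) at z≈0.093, about 31 mm above the rail. By tip_extent it should be at 0.057. The two disagree, so I'll go by the measurement and descend under a force guard.

Run:
```python
from h import *
q=qt(YAW)
s0=r.read_state();print(s0['time_s'],s0['contact_force'])
hit=r.move_straight([*rk(7,160),.042],q,speed=.025,max_force=4)
s=r.read_state();print(hit,s['time_s'],s['eef_pos'],s['contact_force']-s0['contact_force'])
r.hold(.15);s=r.read_state();print(s['eef_pos'],s['contact_force']-s0['contact_force'])
p,d=optics.get_image('wrist');cv2.imwrite('pics/w3.png',p[:,:,::-1])
```

```text
5.8667 [ 0.264674   -0.30438516  0.25907116]
True 6.9083 [0.58772879 0.08251994 0.05515677] [-1.62886436 -0.89149548  5.53554034]
[0.58777159 0.0825291  0.0551918 ] [-1.14995708  0.1640726   5.02379297]
```

View pics/w3.png

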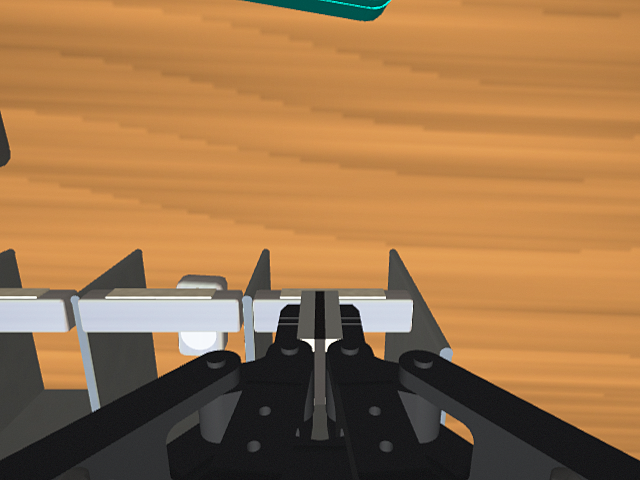

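Run:
```python
from h import *
p,d=optics.get_image('wrist')
st=r.read_state();K,T=pose('wrist',st);C=cloud(d,K,T);print(C[284:306:2,310].round(4));print(C[284:332:6,380].round(4))
p,d=optics.get_image('scene');cv2.imwrite('pics/s3.png',cv2.resize(p[160:320,300:460,::-1],None,fx=3.7,fy=3.7,interpolation=cv2.INTER_CUBIC))
```

```text
[[ 6.033e-01  7.810e-02 -3.000e-04]
 [ 6.042e-01  7.810e-02  2.000e-04]
 [ 5.825e-01  7.860e-02  5.270e-02]
 [ 5.824e-01  7.860e-02  5.500e-02]
 [ 5.774e-01  7.870e-02  6.790e-02]
 [ 5.164e-01  7.970e-02  2.047e-01]
 [ 5.779e-01  7.880e-02  7.040e-02]
 [ 5.774e-01  7.880e-02  7.300e-02]
 [ 5.776e-01  7.890e-02  7.430e-02]
 [ 5.777e-01  7.890e-02  7.550e-02]
 [ 5.778e-01  7.890e-02  7.680e-02]]
[[6.016e-01 1.152e-01 1.000e-04]
 [5.815e-01 1.060e-01 5.450e-02]
 [5.811e-01 1.050e-01 6.100e-02]
 [5.832e-01 1.051e-01 6.170e-02]
 [5.858e-01 1.053e-01 6.150e-02]
 [5.881e-01 1.055e-01 6.180e-02]
 [5.906e-01 1.057e-01 6.190e-02]
 [5.927e-01 1.057e-01 6.280e-02]]
```

View pics/s3.png

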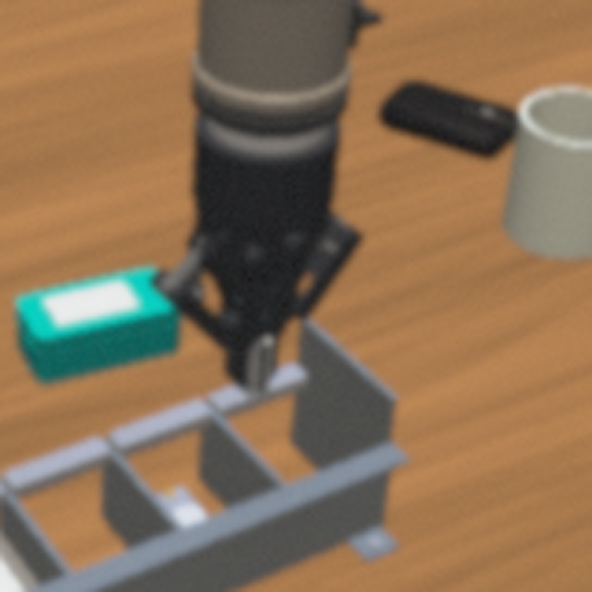

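The fingertip is on rail1: the tip reads ≈0.066 at the near edge, the rail top is 0.062, and the contact force is 5 N. So in practice the tip is about 7 mm above the reported TCP. Now the run along the rail.

Run:
```python
from h import *
q=qt(YAW)
base=np.array([.2647,-.3044,.259])
for y,v in ((145,.05),(99,.06),(85,.05),(33,.06),(28,.05)):
    hit=r.move_straight([*rk(7,y),.0545],q,speed=v,max_force=25)
    s=r.read_state();print(y,hit,round(s['time_s'],2),s['eef_pos'].round(4),(s['contact_force']-base).round(2))
    if hit: break
r.hold(.15);s=r.read_state();print((s['contact_force']-base).round(2))
p,d=optics.get_image('wrist');cv2.imwrite('pics/w4.png',p[:,:,::-1])
```

```text
145 False 7.66 [0.5892 0.0672 0.0552] [-0.64 -0.03  5.61]
99 False 8.57 [0.591  0.0214 0.0552] [-1.11  0.16  5.2 ]
85 False 9.01 [0.5916 0.0072 0.0552] [-1.89 -0.75  4.5 ]
33 False 10.03 [ 0.5936 -0.0445  0.0552] [-1.17  1.42  5.23]
28 False 10.28 [ 0.5938 -0.0495  0.0552] [-0.87  0.67  5.27]
[-0.5   2.07  5.  ]
```

View pics/w4.png

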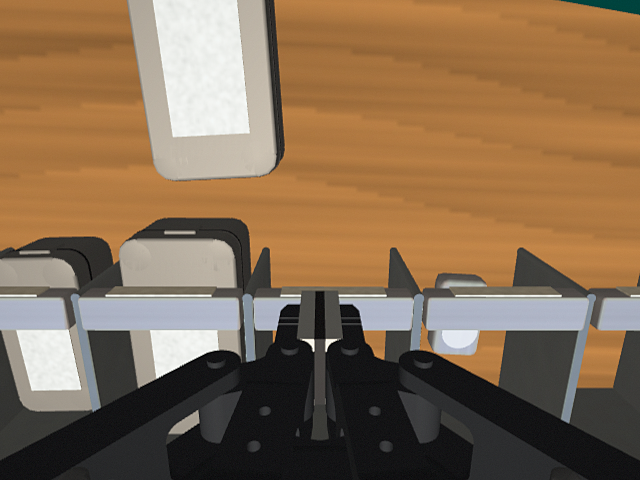

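The contact held (~5 N) over all three rail pieces, and the fingertip is now on rail3 (320,310). Before pushing I'll check how far the gripper parts stand above the tip, to be sure they clear the rail.

Run:
```python
from h import *
q=qt(YAW)
r.move_straight([*rk(7,28),.12],q,speed=.12)
def snap(n):
    st=r.read_state();p,d=optics.get_image('wrist');m=optics.camera_model('wrist')
    C=cloud(d,m['K'],m['tool_from_camera'])
    print(n,st['time_s'],st['grip_width'],st['eef_pos'])
    X=C.reshape(-1,3);k=(d.reshape(-1)>0)&(X[:,2]<.03);X=X[k]*1000
    for a in range(20,-150,-10):
        s=X[(X[:,2]<=a)&(X[:,2]>a-10)]
        if len(s)>20: print(a,len(s),'x',np.percentile(s[:,0],[1,99]).round(),'y',np.percentile(s[:,1],[1,99]).round())
    cv2.imwrite(f'pics/{n}.png',p[:,:,::-1])
snap('w5');command_gripper(.03);snap('w6')
```

```text
w5 11.175 0.0001882442817706202 [ 0.59264191 -0.04934841  0.11918291]
-10 683 x [ 6. 11.] y [-13.  13.]
-20 1116 x [ 5. 11.] y [-13.  13.]
-30 1194 x [ 6. 11.] y [-13.  13.]
-40 1711 x [-11.  13.] y [-18.  18.]
-50 5850 x [-9. 13.] y [-34.  34.]
-60 11729 x [-9. 12.] y [-40.  40.]
-70 12697 x [-8. 17.] y [-48.  48.]
-80 18730 x [ 0. 17.] y [-55.  56.]
-90 8530 x [10. 18.] y [-54.  55.]
w6 11.625 0.030213551607112758 [ 0.5931205  -0.04937538  0.11973143]
0 76 x [-11.  10.] y [-16.  19.]
-10 969 x [-11.  11.] y [-27.  27.]
-20 1442 x [-11.  11.] y [-28.  28.]
-30 1643 x [-11.  11.] y [-28.  28.]
-40 2311 x [-11.  12.] y [-32.  32.]
-50 4976 x [-11.  13.] y [-47.  47.]
-60 13897 x [-12.  12.] y [-50.  50.]
-70 10262 x [-10.  17.] y [-54.  55.]
-80 18379 x [ 1. 17.] y [-57.  58.]
-90 7535 x [ 9. 19.] y [-55.  55.]
-100 22 x [19. 20.] y [-14.  13.]
```

View pics/w6.png

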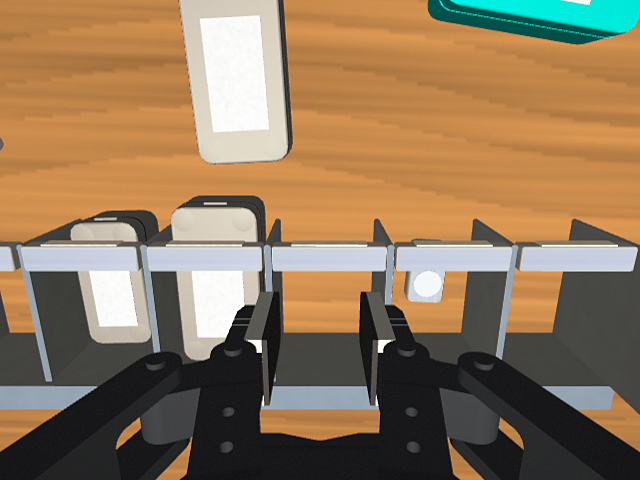

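At 30 mm opening the tips stay about 5–10 mm above the reported TCP, and everything wider starts more than 40 mm above the tips. That clears the rail and boxes. Next is the sideways push with the two fingers lined up along the box's right side, tool turned 90°.

Run:
```python
from h import *
for s in (1,-1):
    q=qt(YAW+s*np.pi/2);print(s,r.solve_ik([*rk(-90,-66),.1],q),r.solve_ik([*rk(-90,-66),.005],q),r.solve_ik([*rk(-90,-3),.005],q))
```

```text
1 [-4.33393402e-01  4.70467080e-01  1.70377772e+00 -4.44089210e-16
  9.67347852e-01  2.66804225e+00] [-4.33393402e-01  6.16138890e-01  1.78069027e+00 -4.44089210e-16
  7.44763495e-01  2.66804225e+00] [-3.19752339e-01  5.95813213e-01  1.82778411e+00 -4.44089210e-16
  7.17995332e-01  2.78168331e+00]
-1 [-4.33393402e-01  4.70467080e-01  1.70377772e+00 -4.44089210e-16
  9.67347852e-01 -4.73550402e-01] [-4.33393402e-01  6.16138890e-01  1.78069027e+00 -4.44089210e-16
  7.44763495e-01 -4.73550402e-01] [-3.19752339e-01  5.95813213e-01  1.82778411e+00 -4.44089210e-16
  7.17995332e-01 -3.59909339e-01]
```

Run:
```python
from h import *
q=qt(YAW-np.pi/2)
r.reach([*rk(-90,-68),.1],q)
s0=r.read_state()
hit=r.move_straight([*rk(-90,-68),.005],q,speed=.07,max_force=6)
s=r.read_state();print(hit,s['time_s'],s['eef_pos'],s['contact_force']-s0['contact_force'])
if not hit:
    hit=r.move_straight([*rk(-90,-55),.005],q,speed=.05,max_force=8)
    s=r.read_state();print(hit,s['time_s'],s['eef_pos'],s['contact_force']-s0['contact_force'])
p,d=optics.get_image('wrist');cv2.imwrite('pics/w7.png',p[:,:,::-1])
```

```text
False 14.4083 [ 0.50041614 -0.14933381  0.00542216] [0.4128416  0.21331037 0.10243617]
False 14.8167 [ 0.49962791 -0.13577181  0.0051006 ] [-0.76777353  0.41509128 -1.56841096]
```

View pics/w7.png

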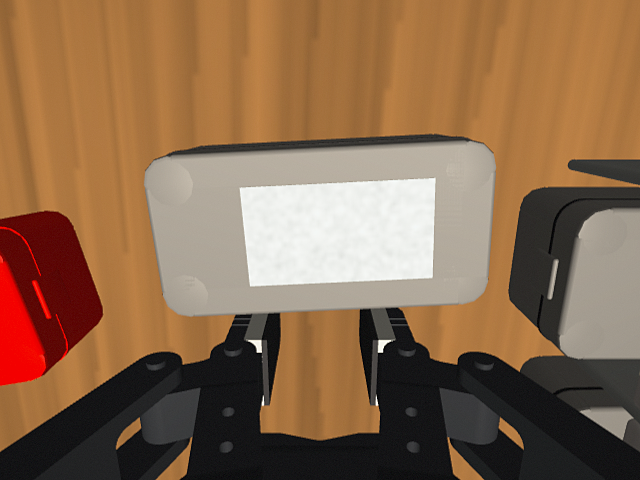

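The box is at (320,225) with both fingers just beside its right face and centred on it. Pushing sideways to line it up with gap 3.

Run:
```python
from h import *
q=qt(YAW-np.pi/2)
s0=r.read_state()
for y,v in ((-20,.06),(-3,.04)):
    hit=r.move_straight([*rk(-90,y),.005],q,speed=v,max_force=15)
    s=r.read_state();print(hit,s['time_s'],s['eef_pos'],s['contact_force']-s0['contact_force'])
    if hit: break
r.move_straight([*rk(-90,y-15),.005],q,speed=.1)
r.move_straight([*rk(-90,y-15),.20],q,speed=.2)
q=qt(YAW)
r.reach([*rk(-120,33),.24],q)
st=r.read_state();p,d=optics.get_image('wrist');cv2.imwrite('pics/w8.png',p[:,:,::-1])
K,T=pose('wrist',st);C=cloud(d,K,T)
c=rk(-90,33);x,y,z=[C[...,i] for i in range(3)]
m=((abs(z-.038)<.006)&(abs(x-c[0])<.09)&(abs(y-c[1])<.05)).astype(np.uint8)
n,l,s,_=cv2.connectedComponentsWithStats(m);i=1+np.argmax(s[1:,4])
pl=plane(np.argwhere(l==i)[:,::-1],.038,K,T)[:,:2]*1000
f=np.load('rack.npz');o=f['org']*1000;cy,sy=np.cos(YAW),np.sin(YAW)
pr=(pl-o)@np.array([[cy,-sy],[sy,cy]])
print(st['time_s'],s[i],cv2.minAreaRect(pr.astype(np.float32)))
```

```text
False 15.6 [ 0.49816222 -0.10101234  0.00496227] [ 0.75840122 -0.47862562 -0.17695462]
False 16.175 [ 0.49750432 -0.08397706  0.00499718] [ 1.49683614 -0.35138185  1.27670958]
18.9417 [ 292  178   58  111 6121] ((-89.41853332519531, 33.99053955078125), (100.53689575195312, 49.755245208740234), 0.03339267894625664)
```

View pics/w8.png

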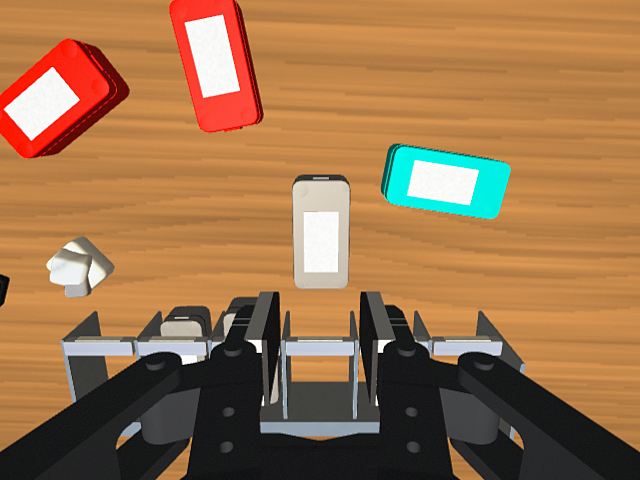

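The box is now in line: rack frame (-89.4, +34.0) mm, yaw 0, size 100.5 x 49.8. Next I'll push it in.

Run:
```python
from h import *
q=qt(YAW)
command_gripper(.015)
r.reach([*rk(-168,33),.08],q)
s0=r.read_state()
hit=r.move_straight([*rk(-168,33),.005],q,speed=.07,max_force=6)
s=r.read_state();print('down',hit,s['time_s'],s['eef_pos'])
if not hit:
  for x,v,F in ((-65,.06,12),(-34,.04,12),(-23.5,.02,12)):
    hit=r.move_straight([*rk(x,33),.005],q,speed=v,max_force=F)
    s=r.read_state();print(x,hit,s['time_s'],s['eef_pos'],'rackx',((s['eef_pos'][:2]-rk(0,33))@[np.cos(YAW),np.sin(YAW)]).round(4),(s['contact_force']-s0['contact_force']).round(2))
    if hit: break
p,d=optics.get_image('wrist');cv2.imwrite('pics/w9.png',p[:,:,::-1])
```

```text
down False 21.2167 [ 0.4184192  -0.05152755  0.00531999]
-65 False 23.0833 [ 0.52108714 -0.04733651  0.00508337] rackx -0.065 [ 0.57 -0.48  0.6 ]
-34 False 24.0083 [ 0.55207252 -0.04602866  0.00497939] rackx -0.034 [-0.35 -0.24 -0.61]
-23.5 False 24.6833 [ 0.56134833 -0.04561138  0.0048343 ] rackx -0.0247 [-6.26 -1.47  2.46]
```

View pics/w9.png

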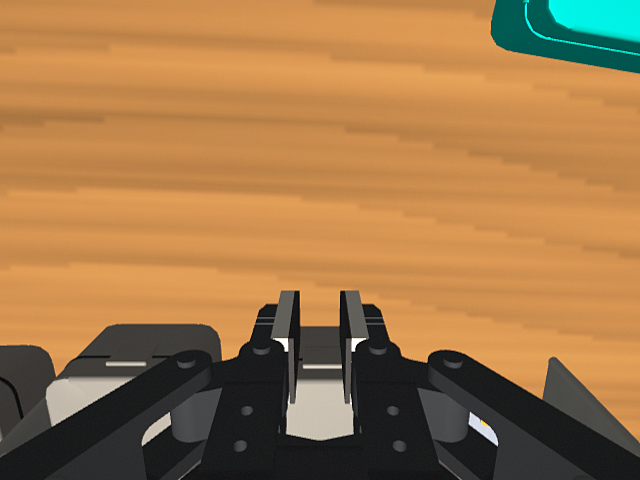

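The push met a firm stop: 6 N, with the tool at rack x = -24.7 where -26 was expected. I'll back off and verify.

Run:
```python
from h import *
q=qt(YAW)
r.move_straight([*rk(-60,33),.005],q,speed=.08)
r.move_straight([*rk(-90,33),.25],q,speed=.2)
st=r.read_state();p,d=optics.get_image('wrist');cv2.imwrite('pics/w10.png',p[:,:,::-1])
K,T=pose('wrist',st);C=cloud(d,K,T)
f=np.load('rack.npz');o=f['org']*1000;cy,sy=np.cos(YAW),np.sin(YAW)
R=np.array([[cy,-sy],[sy,cy]])
rr=(C[...,:2]*1000-o)@R
m=((abs(C[...,2]-.038)<.004)&(abs(rr[...,1]-33)<31)&(rr[...,0]>-60)&(rr[...,0]<90)).astype(np.uint8)
n,l,s,_=cv2.connectedComponentsWithStats(m)
for i in range(1,n):
  if s[i,4]>40:
    pr=(plane(np.argwhere(l==i)[:,::-1],.038,K,T)[:,:2]*1000-o)@R
    print(s[i],'min',pr.min(0),'max',pr.max(0))
pt,_=optics.get_image('top');cv2.imwrite('pics/t10.png',cv2.resize(pt[165:320,260:440,::-1],None,fx=3.8,fy=3.8))
print(r.read_state()['time_s'])
```

```text
[ 294  278   53   24 1010] min [-15.73660016   9.26322475] max [ 7.63307836 58.0454364 ]
[ 297  320   46   57 2323] min [27.54184127 10.66445767] max [89.68685232 55.72280715]
26.825
```

View pics/w10.png

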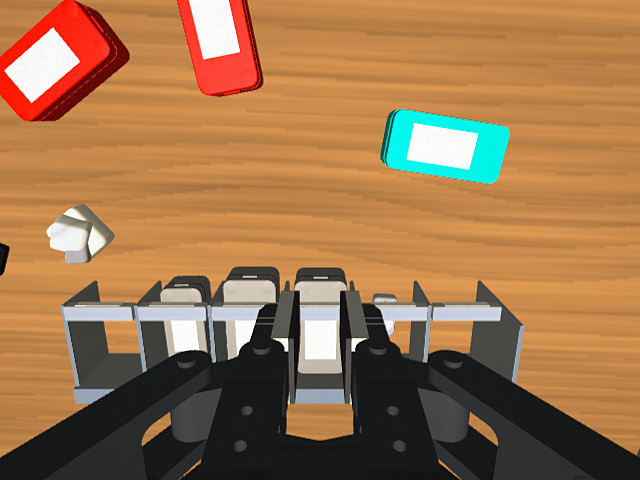

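View pics/t10.png

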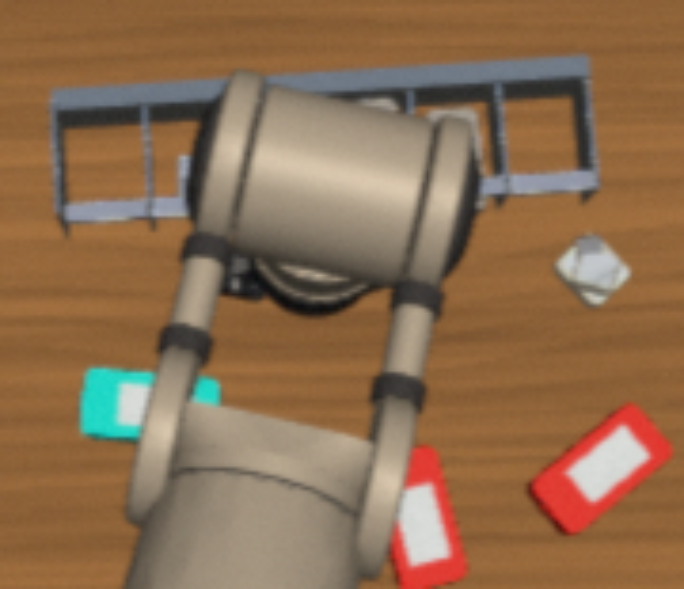

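The box's near end is at rack x = -15.7 mm (-15 is expected when home) and its mid-width is at y ≈ 33.7 mm. The far end reaches the back panel, and the box is in line with the neighbouring box in gap 4. The arm is clear.

Run:
```python
from h import *
r.hold(.3);r.finish_job();print(r.read_state()['time_s'])
```

```text
the job is handed in; nothing more can be done
the job is handed in; nothing more can be done
```

I ran the fingertip along the rail, then pushed the grey slide box home in the third gap, and handed the job in at about 27 s of the 61 s allowed. No verdict is reported.

- **Counting:** the closed fingertips went along the rail from the first gap over the second to the third. The force read about 5 N at every check along the run.
- **Pushing:** I pushed the box sideways with two fingers until it was in line with the third gap (rack y = 34 mm, yaw 0). I then pushed it straight in until it met a firm stop at about 6 N.
- **Last check:** the box's near end is at rack x = -15.7 mm (-15 expected) and its middle at y ≈ 33.7 mm (33 expected). That puts its origin at x ≈ 34 mm, and the arm was clear. The other boxes, the loupe and the specimen looked unmoved in the last pictures. The mug, mouse and stapler were not fully in view, but the arm never came near them at desk height.
- **Disagreement:** `r.tip_extent` did not match what I measured. With the gripper shut, the fingertips sat about 7 mm above the reported TCP, not 25 mm ahead of it. The first descent therefore stopped about 30 mm above the rail. I set the contact height with a force-guarded descent and the depth image instead.

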